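# Move a snap-in filter cartridge to the gas mixer

## Task

Move the air-filter cartridge from its low stand to the empty bay in the top of the gas mixer. Pinch its two sprung tabs together to free it and lift it straight out; then, tabs still pinched, press it gently down into the bay until you feel it bottom against the sprung seal, and let go so that both tabs snap out and lock it in. Never force the cartridge against the stand or the mixer, and leave the jar, the dish and the rack alone.

Things in the scene. Friction and masses are not known exactly. Their poses are not given: they have to be found in the camera images.
- cart_grip (a point): centre of the cartridge between its two pinch tabs, 60 mm above its underside; z up, tabs at +y and -y. Each tab's upright paddle is 26 mm wide (x), 4 mm thick, 42 to 78 mm above the underside; their outer faces are 50 mm apart at rest, 40 mm when pinched to their stops
- cart: upright white plastic filter cartridge, 80 mm tall, 115 to 200 g; origin at the centre of its underside. Lower block 44 x 44 x 40 mm, above it a neck 40 (x) by 24 mm (y). On each y side a hook of the tab, 8 to 14 mm above the underside, sticks 4 mm out of the block at rest and is inside it when pinched
- tab_a (a joint): inward slide of the tab and hook on the cartridge's +y side: 0 m sprung out, 0.005 m pinched to its stop; the spring gives 4 N at rest, 10 N at the stop. Unlatching needs both tabs in by about 4 mm
- tab_b (a joint): the same for the tab on the -y side
- stand: fixed grey plastic stand, 110 x 120 mm, 60 mm high, in whose socket the cartridge starts latched, its axes along the stand's; origin at the centre of its underside, under the socket's axis. The latched cartridge's underside is 24 mm above it. A sprung pad pushes the cartridge up with about 8 N. More than 40 N (all contacts added) between the two breaks it
- mixer: fixed white bench instrument 200 x 180 x 80 mm with a grey bay collar standing 3 to 21 mm out of its top; origin on its underside below the bay's axis (the case reaches 70 mm to -x, 130 mm to +x, 90 mm to each y side). The cartridge goes in upright, tabs towards the mixer's +y and -y, either way round. More than 35 N (all contacts added) between the two breaks it
- bay_mouth (a point): nominal centre of the bay collar's rim, 92 mm above the mixer's underside, axes as the mixer's. The real rim is up to 9 mm higher or lower (adjustable collar, height not measured). Throat 46 x 46 mm, so 1 mm free on each side of the cartridge, with a lead-in 6 mm deep that is 3.5 mm wider all round at the rim
- bay_seat (a point): nominal centre of the seat, 36 mm below bay_mouth (same height error): underside of a locked cartridge. The cartridge meets a sprung seal 3 mm above it (6 N), the hooks can spring out under the lips at it, and it stops hard 2 mm below it (seal then 9 N). Keep the tabs pinched on the way in: with tabs out it would take more than 35 N
- jar: bystander: amber jar, 48 mm across, 75 mm tall, loose; origin under its centre
- dish: bystander: small glass dish, 56 mm across, 14 mm tall, loose; origin under its centre
- rack: bystander: grey tip rack, 50 x 70 x 45 mm, loose; origin under its centre
Things that resemble listed ones, but are neither listed nor needed, are in the scene too. What is shaped like the stand but pink is not meant.

How it is judged:
By the outcome, as a careful person would: the job done as asked, in the order asked, and still so for the second after the job is handed in, with the robot touching nothing.
It also fails if it takes over 54 s, if anything falls off the work surface, if the arm or the gripper's body presses on something with over 40 N, if the wrist force passes 120 N, or if a joint passes its speed limit or range.

## Robot

A 6-joint arm with a two-finger parallel gripper is mounted at the origin on the work surface. World frame = base frame: x ahead of the robot, y to its left, z up, the work surface at z = 0. Lengths are in mm, angles in rad, forces in N, time in s.
With the tool pointing down it reaches from about 275 to 1000 mm from the base axis. Payload 8.4 kg.
Tool frame: the origin (TCP) lies at the very end of the fingers, on their centre line; the grasp point (between the pads) lies 19 mm behind it; z points along the fingers, y is the direction in which the jaws open and shut (so a half turn about z gives the same grasp; the last joint's range is limited). The gripper opens to 85 mm and grips with 20 to 120 N. Pads are 22 mm wide; open, the fingers measure 114 mm over their backs; the gripper's body (76 mm by 85 mm) begins 54 mm behind the grasp point. The pads swing forward as they close: fully open they stand 13 mm farther back than shut.
Start: joints at [-1.127, 0.353, 1.633, -0, 1.155, -0.002], TCP at [269.486, -563.919, 231.281] pointing down, gripper open.
Joint ranges: [-2.63, 2.63], [-0.92, 2.1], [0.06, 2.66], [-1.3, 4.44], [0, 2.69], [-3.02, 3.02]. Speed limits (rad/s): [2.22, 2.22, 2.79, 3.14, 3.14, 3.14].

## Interface

Orientations are given as [roll, pitch, yaw] about the fixed x, y, z axes, in that order (R = Rz(yaw) Ry(pitch) Rx(roll)).
In Python, from rig import r gives the robot as it stands.
- The arm moves only by the tool move_arm, never from a script. Its argument "increments" is a list of rows, each an object of numbers: "tx", "ty", "tz": the shift along the tool's x, y, z in cm; "rx", "ry", "rz": the turn, a rotation vector about the tool's x, y, z in degrees; "gripper": the gripper's target within -1 to 1 (fully open at 1, half-way at 0, shut at -1). A call has 1 to 12 rows; each row shifts and turns the commanded pose from where the row before left it, along the tool's axes as they then stand; what a row does not reach is not made up. A row lasts 1/10 s, in which the tool goes at most 50 mm and 8.59 degrees, less where a joint would pass 70% of its speed; a pose out of reach is approached as far as the arm can. A call is refused whole if a number of a shift passes 5 or a number of a turn 8.59, either way. A call with a gripper value outside its range is refused whole. The fingers move at their own pace and stop on an object; "squeeze" is the grip in N (left out, the last holds). Time passes only in rows, so rows that do not move let the fingers close. It gives the time, the measured TCP pose, the force and the opening at its end, in the units of the state.
- r.sense(): the state, without advancing time (a new reading comes with each control period).
- r.grab_frame(name): name is "scene" or "side" or "wrist"; returns (picture, depth): 400x640x3 uint8, red, green, blue; 400x640 float32, mm along the optical axis (not along the pixel's ray), 0 where there is no reading.
- r.camera_model(name): a dict with "fx", "fy", "cx", "cy" (pixels), "R" (3x3) and "t" (3): a world point X has camera coordinates R X + t; the wrist camera has in their place "hand_eye" (4x4, takes a point from camera to tool coordinates, whose origin is the TCP and whose axes are the flange's). Camera axes: x right, y down, z forward; pixel columns grow to the right and rows downward; lengths in mm; the calibration is good to about 2 mm. A picture is of the moment at which its call begins: read the wrist's pose just before it. camera_model takes no time and is no camera call.
- r.sign_off(): hands the job in, once; it reports no verdict.
Trained networks look in the newest picture that a camera, given by its name, has taken for a name from the list of things; names that differ only in an ending like _2 or _b are one class to them, and where a whole thing is asked for, a point or a joint stands for the part that bears it (a point fixed in the world has none). Each returns a list of dicts, best first, with "confidence" (0 to 1); they miss things now and then, are a little off and sometimes report something else, mostly with a low value. They report only what shows in the picture. A call takes as long as a camera call. They do not tell look-alikes from the thing itself.
- r.cut_out(query, camera): "mask" (400x640 bool, what is visible of it) and "bbox" ([left, top, right, bottom] in pixels, round what is visible of it).
- r.place_of(query, camera): "location" ([row, column] in pixels: a listed point, or the origin of a listed thing).
The state is a dict: "clock": time; "qpos": joint angles; "qvel": joint speeds; "joint_efforts": joint torques, N m; "eef_pos": TCP position; "tcp_rot": TCP orientation; "contact_force": force on the tool from outside, world axes, zero at the start; "wrist_torque": the same for the moment, N m; "opening": opening from 0.0 (shut) to 1.0 (fully open).
Only numpy, scipy, OpenCV 4.12 (cv2) and the standard library are available. Lean on these libraries where they do the work, as an engineer would, in place of code of your own. Each camera call takes 0.05 s, during which the arm holds its last target. There are 200 camera calls.

## Working session

There is one attempt and no reset: what is moved stays moved. The work goes in short steps, Python scripts to look and compute and a tool call to move; the robot and the scene stay as the last step left them, time stands still between calls to the robot, and variables do not carry over. Pictures are saved under pics/ and viewed, about 8 in all and at most 12, crops included, and the job is handed in when it is done.

Besides the shell and the picture viewer there is one more tool, called after "Call:" as a command line: name --argument value ..., lists and objects as JSON in quotes. move_arm: Moves the arm, as the interface text tells. Its arguments: {"type":"object","properties":{"increments":{"type":"array","items":{"type":"object","properties":{"tx":{"type":"number"},"ty":{"type":"number"},"tz":{"type":"number"},"rx":{"type":"number"},"ry":{"type":"number"},"rz":{"type":"number"},"gripper":{"type":"number"}}}},"squeeze":{"type":"number"}},"required":["increments"]}

```bash
mkdir -p pics; ls; cat > h.py <<'E'
import numpy as np, cv2
from rig import r
from scipy.spatial.transform import Rotation as Ro
def T_wc(name):  # camera->world
    m=r.camera_model(name)
    T=np.eye(4)
    if 'hand_eye' in m:
        s=r.sense(); W=np.eye(4); W[:3,:3]=Ro.from_euler('xyz',s['tcp_rot']).as_matrix(); W[:3,3]=s['eef_pos']
        return m,W@np.array(m['hand_eye'])
    R=np.array(m['R']);t=np.array(m['t']); T[:3,:3]=R.T; T[:3,3]=-R.T@t
    return m,T
def cloud(name):
    m,T=T_wc(name); p,d=r.grab_frame(name)
    v,u=np.mgrid[:400,:640]
    P=np.stack([(u-m['cx'])/m['fx']*d,(v-m['cy'])/m['fy']*d,d],-1)@T[:3,:3].T+T[:3,3]
    P[d==0]=np.nan
    return p,d,P
def save(n,p): cv2.imwrite('pics/'+n+'.png',p[...,::-1])
E
python3 - <<'E'
from h import *
print(r.sense())
ps=[]
for n in ['scene','side']:
    p,d,P=cloud(n); ps.append(p); np.savez('/tmp/'+n,p=p,P=P)
    for q in ['cart','stand','mixer','bay_mouth','jar','dish','rack']:
        if q!='bay_mouth':
            for o in r.cut_out(q,n)[:3]:
                m=o['mask']; print(n,q,round(o['confidence'],2),np.array(o['bbox']).astype(int),np.nanmedian(P[m],0).round(), np.nanmax(P[m][:,2]).round() if m.any() else None)
        if q in('cart','stand','bay_mouth','mixer'): print('  place',[(round(o['confidence'],2),np.round(o['location'])) for o in r.place_of(q,n)[:3]])
save('a',ps[0]);save('b',ps[1])
E
```

```text
pics
{'clock': 0.0, 'qpos': array([-1.12740245e+00,  3.53655251e-01,  1.63413247e+00,  3.27119799e-06,
        1.15522246e+00, -2.36388179e-03]), 'qvel': array([-6.25426397e-07, -1.76065024e-03,  5.91514998e-04, -9.58891711e-04,
        1.30098212e-03, -1.66795177e-03]), 'joint_efforts': array([-3.38245831e-03, -6.05272794e+01, -3.42063832e+01, -3.85959056e-04,
        9.51005670e-03, -7.00952069e-05]), 'eef_pos': array([ 269.2775084 , -563.48085703,  230.5579676 ]), 'tcp_rot': array([-3.14017513e+00, -6.34176637e-06,  4.45756430e-01]), 'contact_force': array([ 0.16327777, -0.73339493, -0.7889986 ]), 'wrist_torque': array([ 0.04180994, -0.0532937 ,  0.01845369]), 'opening': 0.9961181161805505}
scene cart 0.72 [267 215 296 244] [ 603. -208.   91.] 109.0
  place [(0.93, array([241., 279.]))]
scene stand 0.97 [163 223 229 287] [ 519. -391.   42.] 64.0
scene stand 0.93 [249 217 310 279] [ 625. -231.   44.] 64.0
scene stand 0.79 [273 278 341 349] [ 779. -255.   45.] 64.0
  place [(0.97, array([187., 258.])), (0.96, array([255., 196.])), (0.84, array([247., 279.]))]
scene mixer 0.64 [341 1
[... 267 characters left out ...]
29 152 345 175] [ 590. -191.   94.] 110.0
  place [(0.62, array([180., 338.]))]
side stand 0.91 [264 136 313 178] [ 761. -216.   38.] 65.0
side stand 0.61 [363 130 409 169] [ 497. -350.   41.] 65.0
side stand 0.6 [377 189 426 227] [ 391. -132.   42.] 65.0
  place [(0.97, array([154., 386.])), (0.88, array([186., 338.])), (0.82, array([161., 290.]))]
side mixer 0.7 [248 235 378 354] [487. 209.  80.] 90.0
  place [(0.87, array([308., 324.]))]
  place [(0.69, array([281., 324.]))]
side jar 0.81 [352 221 373 253] [450.   6.  53.] 80.0
side jar 0.51 [235 197 270 229] [744.  16.  43.] 52.0
side dish 0.65 [309 224 327 242] [572.  -7.   7.] 17.0
side rack 0.69 [236 194 266 227] [745.  16.  44.] 52.0
```

```bash
python3 - <<'E'
import cv2,numpy as np
a=cv2.imread('pics/a.png')[90:360,140:460];b=cv2.imread('pics/b.png')[110:380,210:460]
w=np.hstack([a,b]);w=cv2.resize(w,None,fx=1.4,fy=1.4,interpolation=cv2.INTER_CUBIC)
print(w.shape);cv2.imwrite('pics/ab.png',w)
E
```

```text
(378, 798, 3)
```

View pics/ab.png

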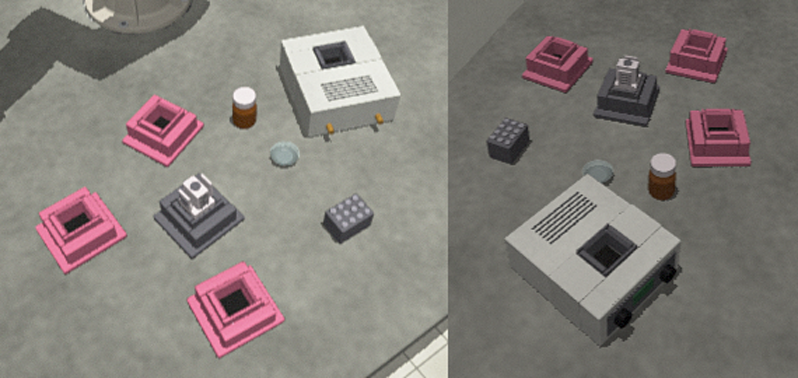

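The one grey stand, with the white cartridge in it, is at scene px (279,245), and it is the one meant. The pink stands at (196,255), (258,187) and (307,313) are empty decoys. There is a single mixer, with its bay at (379,125). Next I'll measure poses from the depth clouds.

```bash
python3 - <<'E'
from h import *
print(np.array(r.camera_model('wrist')['hand_eye']).round(3), {k:r.camera_model('wrist')[k] for k in('fx','fy','cx','cy')})
for n in ['scene','side']:
    z=np.load(f'/tmp/{n}.npz');P=z['P'];Q=P.reshape(-1,3);Q=Q[~np.isnan(Q[:,0])]
    def rect(c,rad,lo,hi):
        m=(np.hypot(*(Q[:,:2]-c).T)<rad)&(Q[:,2]>lo)&(Q[:,2]<hi); q=Q[m]
        if len(q)<5: return len(q)
        return len(q),cv2.minAreaRect(q[:,:2].astype(np.float32)),np.median(q,0).round(1)
    print(n)
    print('table',np.median(Q[(abs(Q[:,2])<15)][:,2]))
    print('stand',rect((612,-212),85,10,68)); print('standtop',rect((612,-212),85,56,66)); print('cart',rect((610,-210),50,75,120)); print('carttop',rect((610,-210),50,98,120))
    print('mixer',rect((510,190),170,72,88)); print('collar',rect((500,190),150,87,115))
E
```

```text
[[ 1.0000e-03 -9.5500e-01 -2.9600e-01  7.5470e+01]
 [ 1.0000e+00  1.0000e-03 -1.0000e-03  3.2900e-01]
 [ 1.0000e-03 -2.9600e-01  9.5500e-01 -1.4326e+02]
 [ 0.0000e+00  0.0000e+00  0.0000e+00  1.0000e+00]] {'fx': 325.8847382513398, 'fy': 325.8847382513398, 'cx': 319.75227680618593, 'cy': 196.57622799982116}
scene
table 0.28446162959346566
stand (1617, ((595.9785766601562, -205.0938720703125), (108.40487670898438, 119.69334411621094), 6.110336780548096), array([ 620.7, -225.6,   46.7]))
standtop (264, ((593.9588623046875, -204.3009033203125), (62.020687103271484, 70.17607879638672), 6.586336612701416), array([ 611.4, -216.8,   60.1]))
cart (389, ((594.8713989257812, -204.4908905029297), (41.88848876953125, 51.84501647949219), 6.443172931671143), array([ 598.1, -207.9,  100.7]))
carttop (223, ((594.182373046875, -204.37408447265625), (40.54545593261719, 51.45828628540039), 6.443172931671143), array([ 595.8, -205.7,  103.3]))
mixer (3413, ((500.280517578125, 182.3519744873047), (182.26034545898438, 203.11669921875), 69.64274597167969), array([512.5, 173.6,  80.4]))
collar (33, ((480.7865
[... 336 characters left out ...]
 -202.1300048828125), (60.571144104003906, 72.7203598022461), 6.689095497131348), array([ 583.7, -182.4,   60.3]))
cart (267, ((593.75146484375, -202.0305938720703), (40.856624603271484, 56.3707160949707), 5.581530570983887), array([ 590.6, -192.3,   99.2]))
carttop (147, ((593.161865234375, -201.55850219726562), (53.643035888671875, 39.91120147705078), 86.80048370361328), array([ 593.6, -197.5,  104.1]))
mixer (6524, ((498.68939208984375, 184.82647705078125), (182.63821411132812, 202.60667419433594), 69.88308715820312), array([497.2, 194.2,  81.1]))
collar (116, ((473.85809326171875, 203.886474609375), (84.39318084716797, 60.914405822753906), 68.8715591430664), array([469.2, 205. ,  88. ]))
```

Call:
move_arm --increments '[{"tx": 1.7, "ty": -0.7, "gripper": 1}, {"tx": 3.8, "ty": -1.5}, {"tx": 3.9, "ty": -1.6}, {"tx": 3.9, "ty": -1.6}, {"tx": 3.9, "ty": -1.6}, {"tx": 3.9, "ty": -1.6}, {"tx": 3.9, "ty": -1.6}, {"tx": 3.9, "ty": -1.6}, {"tx": 3.9, "ty": -1.6}, {"tx": 3.9, "ty": -1.6}, {"tx": 3.9, "ty": -1.6}, {"tx": 3.9, "ty": -1.6}]'

```text
invalid input
```

Call:
move_arm --increments '[{"rz": 6.4, "tx": 0.3, "ty": -0.3}, {"rz": 6.4}, {"rz": 6.3}, {}, {}, {}]'

```text
invalid input
```

```bash
cat > w.py <<'E'
from h import *
import sys
s=r.sense(); print(s['eef_pos'].round(1),np.degrees(s['tcp_rot']).round(2),s['contact_force'].round(2),s['opening'],s['clock'])
p,d,P=cloud('wrist'); save(sys.argv[1],p); np.savez('/tmp/w_'+sys.argv[1],p=p,P=P,d=d)
Q=P.reshape(-1,3);Q=Q[~np.isnan(Q[:,0])]
def rect(c,rad,lo,hi):
    m=(np.hypot(*(Q[:,:2]-c).T)<rad)&(Q[:,2]>lo)&(Q[:,2]<hi); q=Q[m]
    if len(q)<5: return len(q)
    return len(q),cv2.minAreaRect(q[:,:2].astype(np.float32)),np.median(q,0).round(1)
E
python3 - c1 <<'E'
exec(open('w.py').read())
print('table',np.median(Q[(abs(Q[:,2])<15)][:,2]))
for lo,hi in [(10,68),(56,66),(75,120),(98,120)]: print(lo,rect((594,-203),85,lo,hi))
for q in ['cart_grip','cart']: print(q,[(o['confidence'],o['location']) for o in r.place_of(q,'wrist')])
E
```

```text
[ 269.5 -563.9  231.3] [-180.     -0.     25.54] [-0.93  0.03  0.3 ] 0.9989167257928929 1.1
table 0.6745986932981509
10 0
56 0
75 0
98 0
cart_grip []
cart []
```

View pics/c1.png

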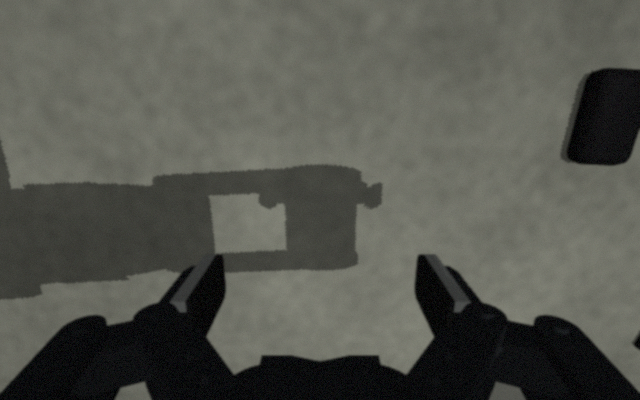

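The moves were refused, so the picture shows only the bare table and the open fingers, tips near (220,258) and (420,258). I'll try rows with every field filled in.

Call:
move_arm --increments '[{"tx": 1.7, "ty": -0.7, "tz": 0, "rx": 0, "ry": 0, "rz": 0, "gripper": 1}]'

```text
clock: 1.35
eef_pos: [281.2, -551.0, 231.3]
tcp_rot: [3.141, 0.0, 0.444]
contact_force: [0.8, -0.3, 0.3]
opening: 1.003
```

Call:
move_arm --increments '[{"tx": 3.9, "ty": -1.6, "tz": 0, "rx": 0, "ry": 0, "rz": 0, "gripper": 1}, {"tx": 3.9, "ty": -1.6, "tz": 0, "rx": 0, "ry": 0, "rz": 0, "gripper": 1}, {"tx": 3.9, "ty": -1.6, "tz": 0, "rx": 0, "ry": 0, "rz": 0, "gripper": 1}, {"tx": 3.9, "ty": -1.6, "tz": 0, "rx": 0, "ry": 0, "rz": 0, "gripper": 1}, {"tx": 3.9, "ty": -1.6, "tz": 0, "rx": 0, "ry": 0, "rz": 0, "gripper": 1}, {"tx": 3.9, "ty": -1.6, "tz": 0, "rx": 0, "ry": 0, "rz": 0, "gripper": 1}, {"tx": 3.9, "ty": -1.6, "tz": 0, "rx": 0, "ry": 0, "rz": 0, "gripper": 1}, {"tx": 3.9, "ty": -1.6, "tz": 0, "rx": 0, "ry": 0, "rz": 0, "gripper": 1}, {"tx": 3.9, "ty": -1.6, "tz": 0, "rx": 0, "ry": 0, "rz": 0, "gripper": 1}, {"tx": 3.9, "ty": -1.6, "tz": 0, "rx": 0, "ry": 0, "rz": 0, "gripper": 1}, {"tx": 3.9, "ty": -1.6, "tz": 0, "rx": 0, "ry": 0, "rz": 0, "gripper": 1}]'

```text
clock: 2.45
eef_pos: [594.0, -203.9, 231.4]
tcp_rot: [-3.141, -0.0, 0.446]
contact_force: [0.3, -1.2, -0.1]
opening: 1.0
```

Call:
move_arm --increments '[{"tx": 0, "ty": 0, "tz": 0, "rx": 0, "ry": 0, "rz": 6.4, "gripper": 1}, {"tx": 0, "ty": 0, "tz": 0, "rx": 0, "ry": 0, "rz": 6.4, "gripper": 1}, {"tx": 0, "ty": 0, "tz": 0, "rx": 0, "ry": 0, "rz": 6.4, "gripper": 1}, {"tx": 0, "ty": 0, "tz": 0, "rx": 0, "ry": 0, "rz": 0, "gripper": 1}, {"tx": 0, "ty": 0, "tz": 0, "rx": 0, "ry": 0, "rz": 0, "gripper": 1}]'

```text
clock: 2.95
eef_pos: [593.0, -205.8, 231.3]
tcp_rot: [-3.141, -0.0, 0.114]
contact_force: [0.9, -0.5, -0.8]
opening: 1.002
```

```bash
python3 - c2 <<'E'
exec(open('w.py').read())
print('table',np.median(Q[(abs(Q[:,2])<15)][:,2]))
for lo,hi in [(10,68),(56,66),(75,120),(98,120)]: print(lo,rect((594,-203),85,lo,hi))
for q in ['cart_grip','cart']: print(q,[(o['confidence'],o['location']) for o in r.place_of(q,'wrist')])
E
```

```text
[ 593.  -205.8  231.3] [-179.99   -0.      6.55] [ 0.86 -0.52 -0.77] 1.0015347983141791 2.95
table 0.7500029919870599
10 (8495, ((593.9059448242188, -204.00363159179688), (109.46400451660156, 119.64285278320312), 6.91035795211792), array([ 612.3, -202.4,   48.5]))
56 (1870, ((593.88134765625, -204.18881225585938), (59.970298767089844, 68.15225982666016), 6.803267478942871), array([ 606.7, -203.6,   61. ]))
75 (1850, ((594.0283813476562, -204.2115478515625), (41.03661346435547, 51.64030075073242), 6.816648960113525), array([ 596.9, -203.7,  104.3]))
98 (1568, ((593.718994140625, -203.87472534179688), (40.68512725830078, 50.280242919921875), 5.934197902679443), array([ 595.1, -204. ,  104.6]))
cart_grip [(0.69, [180.6, 318.9])]
cart [(0.82, [167.5, 318.1])]
```

View pics/c2.png

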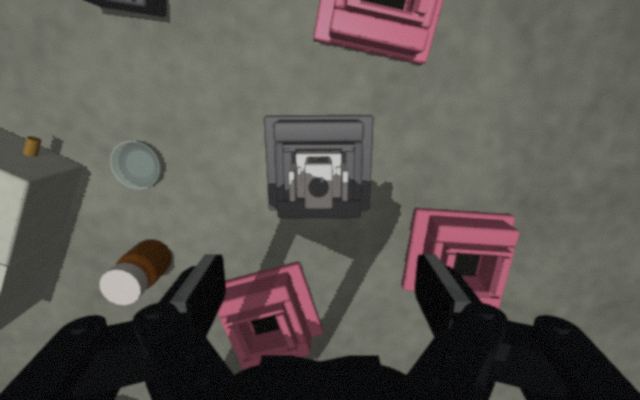

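Enlarged, the wrist picture confirms it: grey stand with the white cartridge at (318,185), tabs at (292,187) and (345,187), in line with the jaws. Now I'll correct slightly and go down.

Call:
move_arm --increments '[{"tx": 0.1, "ty": -0.16, "tz": 1.5, "rx": 0, "ry": 0, "rz": 0, "gripper": 1}, {"tx": 0, "ty": 0, "tz": 2.5, "rx": 0, "ry": 0, "rz": 0, "gripper": 1}, {"tx": 0, "ty": 0, "tz": 2.5, "rx": 0, "ry": 0, "rz": 0, "gripper": 1}, {"tx": 0, "ty": 0, "tz": 2.5, "rx": 0, "ry": 0, "rz": 0, "gripper": 1}, {"tx": 0, "ty": 0, "tz": 2.5, "rx": 0, "ry": 0, "rz": 0, "gripper": 1}, {"tx": 0, "ty": 0, "tz": 2, "rx": 0, "ry": 0, "rz": 0, "gripper": 0.8}, {"tx": 0, "ty": 0, "tz": 1.5, "rx": 0, "ry": 0, "rz": 0, "gripper": 0.6}, {"tx": 0, "ty": 0, "tz": 1.0, "rx": 0, "ry": 0, "rz": 0, "gripper": 0.5}, {"tx": 0, "ty": 0, "tz": 0.4, "rx": 0, "ry": 0, "rz": 0, "gripper": 0.4}, {"tx": 0, "ty": 0, "tz": 0, "rx": 0, "ry": 0, "rz": 0, "gripper": 0.4}, {"tx": 0, "ty": 0, "tz": 0, "rx": 0, "ry": 0, "rz": 0, "gripper": 0.4}]' --squeeze 30

```text
clock: 4.2
eef_pos: [594.4, -205.0, 68.0]
tcp_rot: [3.141, -0.001, 0.111]
contact_force: [0.5, 0.1, 0.2]
opening: 0.699
```

```bash
python3 - c3 <<'E'
exec(open('w.py').read())
print(rect((594,-204),40,100,112))
p=cv2.imread('pics/c3.png')[150:400,170:470]; cv2.imwrite('pics/c3c.png',cv2.resize(p,None,fx=2,fy=2))
E
```

```text
[ 594.4 -205.    68. ] [ 1.7997e+02 -7.0000e-02  6.3400e+00] [0.5  0.07 0.23] 0.6986472237692846 4.2
(9107, ((593.7864990234375, -203.33575439453125), (41.35198974609375, 77.25752258300781), 6.032375335693359), array([ 598. , -204. ,  104.8]))
```

View pics/c3c.png

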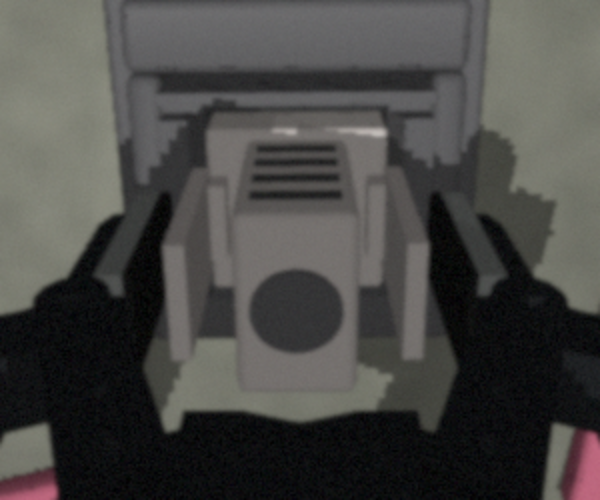

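The cartridge paddles span crop columns 165 to 428 (centre 296.5) and the fingers are centred near 301, so the tool is about 1 mm to tool +y. I'll shift and pinch, stepping the closure.

Call:
move_arm --increments '[{"tx": 0, "ty": -0.09, "tz": 0, "rx": 0, "ry": 0, "rz": 0.2, "gripper": 0.3}, {"tx": 0, "ty": 0, "tz": 0, "rx": 0, "ry": 0, "rz": 0, "gripper": 0.2}, {"tx": 0, "ty": 0, "tz": 0, "rx": 0, "ry": 0, "rz": 0, "gripper": 0.15}, {"tx": 0, "ty": 0, "tz": 0, "rx": 0, "ry": 0, "rz": 0, "gripper": 0.1}, {"tx": 0, "ty": 0, "tz": 0, "rx": 0, "ry": 0, "rz": 0, "gripper": 0.05}, {"tx": 0, "ty": 0, "tz": 0, "rx": 0, "ry": 0, "rz": 0, "gripper": 0.05}, {"tx": 0, "ty": 0, "tz": 0, "rx": 0, "ry": 0, "rz": 0, "gripper": 0.05}]' --squeeze 30

```text
clock: 4.95
eef_pos: [594.1, -204.1, 68.1]
tcp_rot: [3.141, -0.001, 0.107]
contact_force: [-1.4, -0.5, 5.9]
opening: 0.53
```

Call:
move_arm --increments '[{"tx": 0, "ty": 0, "tz": -0.05, "rx": 0, "ry": 0, "rz": 0, "gripper": 0.0}, {"tx": 0, "ty": 0, "tz": -0.05, "rx": 0, "ry": 0, "rz": 0, "gripper": -0.05}, {"tx": 0, "ty": 0, "tz": 0, "rx": 0, "ry": 0, "rz": 0, "gripper": -0.1}, {"tx": 0, "ty": 0, "tz": 0, "rx": 0, "ry": 0, "rz": 0, "gripper": -0.15}, {"tx": 0, "ty": 0, "tz": 0, "rx": 0, "ry": 0, "rz": 0, "gripper": -0.15}]'

```text
clock: 5.45
eef_pos: [594.1, -204.2, 69.1]
tcp_rot: [3.141, -0.001, 0.107]
contact_force: [-0.2, -0.7, 6.1]
opening: 0.432
```

Call:
move_arm --increments '[{"tx": 0, "ty": 0, "tz": 0, "rx": 0, "ry": 0, "rz": 0, "gripper": -0.2}, {"tx": 0, "ty": 0, "tz": 0, "rx": 0, "ry": 0, "rz": 0, "gripper": -0.3}, {"tx": 0, "ty": 0, "tz": 0, "rx": 0, "ry": 0, "rz": 0, "gripper": -0.4}]'

```text
clock: 5.75
eef_pos: [594.1, -204.2, 69.1]
tcp_rot: [3.141, -0.001, 0.107]
contact_force: [-1.7, -0.4, 6.7]
opening: 0.43
```

```bash
python3 - c4 <<'E'
exec(open('w.py').read())
p=cv2.imread('pics/c4.png')[150:400,170:470]; cv2.imwrite('pics/c4c.png',cv2.resize(p,None,fx=2,fy=2))
E
```

```text
[ 594.1 -204.2   69.1] [ 1.7996e+02 -5.0000e-02  6.1600e+00] [-1.71 -0.42  6.69] 0.43041438489634887 5.75
```

View pics/c4c.png

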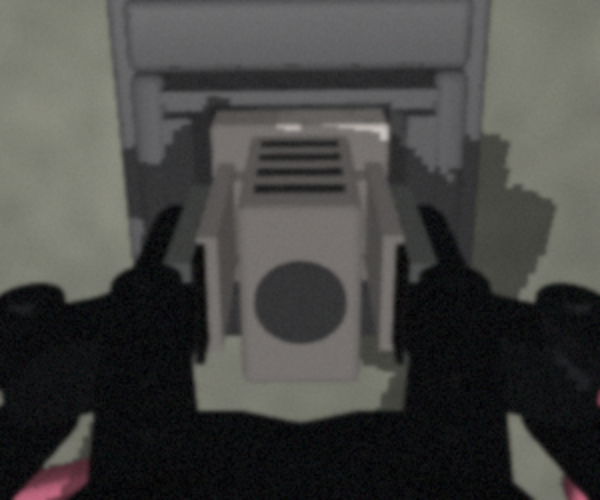

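The picture shows both paddles flush and symmetric, columns 197 to 403, about 40 mm apart, so both are at their stops. Now a slow lift.

Call:
move_arm --increments '[{"tx": 0, "ty": 0, "tz": -0.3, "rx": 0, "ry": 0, "rz": 0, "gripper": -0.4}, {"tx": 0, "ty": 0, "tz": -0.3, "rx": 0, "ry": 0, "rz": 0, "gripper": -0.4}, {"tx": 0, "ty": 0, "tz": -0.3, "rx": 0, "ry": 0, "rz": 0, "gripper": -0.4}, {"tx": 0, "ty": 0, "tz": -0.3, "rx": 0, "ry": 0, "rz": 0, "gripper": -0.4}]'

```text
clock: 6.2
eef_pos: [593.3, -203.7, 80.1]
tcp_rot: [-3.141, 0.001, 0.107]
contact_force: [-0.3, -0.6, -1.4]
opening: 0.425
```

Call:
move_arm --increments '[{"tx": 0, "ty": 0, "tz": -0.5, "rx": 0, "ry": 0, "rz": 0, "gripper": -0.4}, {"tx": 0, "ty": 0, "tz": -1, "rx": 0, "ry": 0, "rz": 0, "gripper": -0.4}, {"tx": 0, "ty": 0, "tz": -1.5, "rx": 0, "ry": 0, "rz": 0, "gripper": -0.4}, {"tx": 0, "ty": 0, "tz": -2, "rx": 0, "ry": 0, "rz": 0, "gripper": -0.4}, {"tx": 0, "ty": 0, "tz": -2, "rx": 0, "ry": 0, "rz": 0, "gripper": -0.4}, {"tx": 0, "ty": 0, "tz": -2.5, "rx": 0, "ry": 0, "rz": 0, "gripper": -0.4}, {"tx": 0, "ty": 0, "tz": -2.5, "rx": 0, "ry": 0, "rz": 0, "gripper": -0.4}, {"tx": 0, "ty": 0, "tz": -1, "rx": 0, "ry": 0, "rz": 0, "gripper": -0.4}, {"tx": 0, "ty": 0, "tz": 0, "rx": 0, "ry": 0, "rz": 0, "gripper": -0.4}]'

```text
clock: 7.1
eef_pos: [594.6, -204.2, 212.5]
tcp_rot: [3.14, -0.003, 0.107]
contact_force: [0.1, -1.3, -1.5]
opening: 0.426
```

Call:
move_arm --increments '[{"tx": 0, "ty": 0, "tz": 0, "rx": 0, "ry": 0, "rz": 4.4, "gripper": -0.4}, {"tx": 0, "ty": 0, "tz": 0, "rx": 0, "ry": 0, "rz": 5.5, "gripper": -0.4}, {"tx": 0, "ty": 0, "tz": 0, "rx": 0, "ry": 0, "rz": 6, "gripper": -0.4}, {"tx": 0, "ty": 0, "tz": 0, "rx": 0, "ry": 0, "rz": 6, "gripper": -0.4}, {"tx": 0, "ty": 0, "tz": 0, "rx": 0, "ry": 0, "rz": 4.5, "gripper": -0.4}, {"tx": -1, "ty": -1, "tz": 0, "rx": 0, "ry": 0, "rz": 0, "gripper": -0.4}, {"tx": -2, "ty": -2, "tz": 0, "rx": 0, "ry": 0, "rz": 0, "gripper": -0.4}, {"tx": -2.5, "ty": -2.6, "tz": 0, "rx": 0, "ry": 0, "rz": 0, "gripper": -0.4}, {"tx": -2.5, "ty": -2.6, "tz": 0, "rx": 0, "ry": 0, "rz": 0, "gripper": -0.4}, {"tx": -2.5, "ty": -2.6, "tz": 0, "rx": 0, "ry": 0, "rz": 0, "gripper": -0.4}, {"tx": -2.5, "ty": -2.6, "tz": 0, "rx": 0, "ry": 0, "rz": 0, "gripper": -0.4}, {"tx": -2.5, "ty": -2.6, "tz": 0, "rx": 0, "ry": 0, "rz": 0, "gripper": -0.4}]'

```text
clock: 8.3
eef_pos: [501.7, 1.6, 209.5]
tcp_rot: [3.141, 0.002, -0.351]
contact_force: [0.7, 0.2, -1.7]
opening: 0.427
```

Call:
move_arm --increments '[{"tx": -2.5, "ty": -2.6, "tz": 0, "rx": 0, "ry": 0, "rz": 0, "gripper": -0.4}, {"tx": -2.5, "ty": -2.6, "tz": 0, "rx": 0, "ry": 0, "rz": 0, "gripper": -0.4}, {"tx": -2.5, "ty": -2.6, "tz": 0, "rx": 0, "ry": 0, "rz": 0, "gripper": -0.4}, {"tx": -2.5, "ty": -2.6, "tz": 0, "rx": 0, "ry": 0, "rz": 0, "gripper": -0.4}, {"tx": -2.5, "ty": -2.6, "tz": 0, "rx": 0, "ry": 0, "rz": 0, "gripper": -0.4}, {"tx": -2, "ty": -2.6, "tz": 0, "rx": 0, "ry": 0, "rz": 0, "gripper": -0.4}, {"tx": -1, "ty": -1.5, "tz": 0, "rx": 0, "ry": 0, "rz": 0, "gripper": -0.4}, {"tx": 0, "ty": 0, "tz": 0, "rx": 0, "ry": 0, "rz": 0, "gripper": -0.4}, {"tx": 0, "ty": 0, "tz": 0, "rx": 0, "ry": 0, "rz": 0, "gripper": -0.4}]'

```text
clock: 9.2
eef_pos: [416.5, 213.8, 209.7]
tcp_rot: [3.141, 0.001, -0.351]
contact_force: [-0.6, -0.5, -1.5]
opening: 0.428
```

```bash
python3 - d1 <<'E'
exec(open('w.py').read())
print('top',rect((500,184),170,72,84))
print('collar',rect((471,194),60,84,105))
for n in ('bay_mouth','bay_seat'): print(n,[(o['confidence'],o['location']) for o in r.place_of(n,'wrist')])
E
```

```text
[416.5 213.8 209.7] [ 1.7994e+02  4.0000e-02 -2.0090e+01] [-0.6  -0.48 -1.45] 0.4280072776494301 9.2
top (38316, ((478.44879150390625, 191.1309051513672), (180.64608764648438, 157.1913604736328), 69.48368072509766), array([495.4, 184. ,  80.6]))
collar (2327, ((470.6890563964844, 194.04885864257812), (68.171142578125, 60.120365142822266), 69.57611846923828), array([472. , 194.4,  86.1]))
bay_mouth [(0.81, [119.8, 319.2])]
bay_seat [(0.82, [115.9, 319.9]), (0.62, [116.9, 320.0]), (0.6, [220.1, 320.7])]
```

View pics/d1.png

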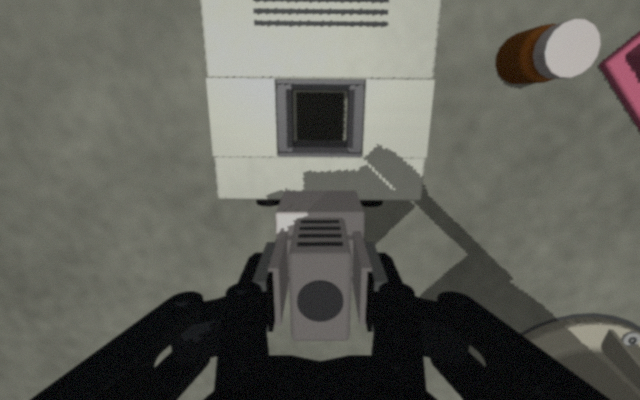

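The bay collar is at (320,117), clear and empty, and the cartridge is upright in the jaws. I'll measure the cartridge in the hand from the same frame.

```bash
python3 - <<'E'
from h import *
z=np.load('/tmp/w_d1.npz');P=z['P'];d=z['d']
tcp=np.array([416.5,213.8,209.7]);a=np.radians(-20.09)
R=np.array([[np.cos(a),np.sin(a)],[np.sin(a),-np.cos(a)]]) # cols: tool x, tool y
L=(P[...,:2]-tcp[:2])@R; Z=P[...,2]-tcp[2]
m=(abs(L[...,0])<30)&(abs(L[...,1])<30)&(Z>20)&(Z<60)
m[:, :]&=True
zs=Z[m]; h,e=np.histogram(zs,bins=np.arange(20,60,1)); print([(e[i],h[i]) for i in range(len(h)) if h[i]>50])
t=np.median(zs[(zs>30)&(zs<42)]); k=m&(abs(Z-t)<1.5)&(abs(L[...,1])<14); q=L[k]
print('top z rel',t,'x',np.percentile(q[:,0],[1,99]),'y',np.percentile(q[:,1],[1,99]),cv2.minAreaRect(q.astype(np.float32)))
# block shoulder, 40mm above underside
k=(abs(L[...,0])<35)&(abs(L[...,1])<30)&(Z>-12)&(Z<2);q=L[k];print('shoulder',np.median(Z[k]),np.percentile(q[:,0],[1,99]),np.percentile(q[:,1],[1,99]))
k=(np.hypot(P[...,0]-470.7,P[...,1]-194)<55)&(P[...,2]>83.5)&(P[...,2]<105)
q=L[k]; print('collar tool',cv2.minAreaRect(q.astype(np.float32)),np.percentile(P[k][:,2],[5,50,95]))
E
```

```text
[(np.int64(20), np.int64(169)), (np.int64(21), np.int64(164)), (np.int64(22), np.int64(173)), (np.int64(23), np.int64(139)), (np.int64(24), np.int64(135)), (np.int64(25), np.int64(156)), (np.int64(26), np.int64(175)), (np.int64(27), np.int64(221)), (np.int64(28), np.int64(223)), (np.int64(29), np.int64(177)), (np.int64(30), np.int64(214)), (np.int64(31), np.int64(421)), (np.int64(32), np.int64(773)), (np.int64(33), np.int64(1566)), (np.int64(34), np.int64(2562)), (np.int64(35), np.int64(1228)), (np.int64(36), np.int64(210)), (np.int64(37), np.int64(86)), (np.int64(38), np.int64(271)), (np.int64(39), np.int64(420)), (np.int64(40), np.int64(108)), (np.int64(41), np.int64(78)), (np.int64(42), np.int64(99)), (np.int64(43), np.int64(57)), (np.int64(44), np.int64(80)), (np.int64(45), np.int64(105)), (np.int64(46), np.int64(90)), (np.int64(47), np.int64(129)), (np.int64(48), np.int64(167)), (np.int64(49), np.int64(155)), (np.int64(50), np.int64(122)), (np.int64(51), np.int64(125)), (np.int64(52), np.int64(140)), (np.int64(53), np.int64(119)), (np.int64(54), np.int64(135)), (np.int64(55), np.int64(171)), (np.int64(56), np.int64(152)), (np.int64(57), np.int64(160)), (np.int64(58), np.int64(158))]
top z rel 34.35487113733495 x [-18.88920382  19.6358529 ] y [-11.39456305  11.42303128] ((0.2777557373046875, 0.04750347137451172), (23.847867965698242, 40.240840911865234), 89.9610366821289)
shoulder -5.81296416518407 [-17.9707474   22.08301597] [-21.5812673   21.41537643]
collar tool ((57.727874755859375, 1.7304191589355469), (60.09764862060547, 71.77796936035156), 0.20825384557247162) [84.05779851 86.07565027 87.40319972]
```

Call:
move_arm --increments '[{"tx": 0.7, "ty": 0, "tz": 0, "rx": 0, "ry": 0, "rz": 0.3, "gripper": -0.4}, {"tx": 1.5, "ty": 0, "tz": 0, "rx": 0, "ry": 0, "rz": 0, "gripper": -0.4}, {"tx": 1.5, "ty": 0, "tz": 0, "rx": 0, "ry": 0, "rz": 0, "gripper": -0.4}, {"tx": 1.4, "ty": 0, "tz": 0, "rx": 0, "ry": 0, "rz": 0, "gripper": -0.4}, {"tx": 0.64, "ty": 0, "tz": 1, "rx": 0, "ry": 0, "rz": 0, "gripper": -0.4}, {"tx": 0, "ty": 0, "tz": 2, "rx": 0, "ry": 0, "rz": 0, "gripper": -0.4}, {"tx": 0, "ty": 0, "tz": 2, "rx": 0, "ry": 0, "rz": 0, "gripper": -0.4}, {"tx": 0, "ty": 0, "tz": 1, "rx": 0, "ry": 0, "rz": 0, "gripper": -0.4}, {"tx": 0, "ty": 0, "tz": 0.5, "rx": 0, "ry": 0, "rz": 0, "gripper": -0.4}, {"tx": 0, "ty": 0, "tz": 0, "rx": 0, "ry": 0, "rz": 0, "gripper": -0.4}, {"tx": 0, "ty": 0, "tz": 0, "rx": 0, "ry": 0, "rz": 0, "gripper": -0.4}]'

```text
clock: 10.45
eef_pos: [471.7, 194.0, 145.8]
tcp_rot: [-3.141, -0.001, -0.359]
contact_force: [0.3, -0.2, -0.9]
opening: 0.423
```

```bash
python3 - d2 <<'E'
exec(open('w.py').read())
tcp=s['eef_pos'];a=s['tcp_rot'][2];R=np.array([[np.cos(a),np.sin(a)],[np.sin(a),-np.cos(a)]])
for q in ((470.7,194.05),):print('bay rel tool',((np.array(q)-tcp[:2])@R).round(2))
L=(P[...,:2]-tcp[:2])@R
k=(abs(L[...,0])<45)&(abs(L[...,1])<45)&(P[...,2]>83.5)&(P[...,2]<90)
q=L[k];print('collar',q.shape,np.percentile(q,[0.5,2,98,99.5],axis=0).round(1).tolist())
p=cv2.imread('pics/d2.png')[90:350,200:440]; cv2.imwrite('pics/d2c.png',cv2.resize(p,None,fx=2.3,fy=2.3))
E
```

```text
[471.7 194.  145.8] [-1.7997e+02 -3.0000e-02 -2.0550e+01] [ 0.3  -0.16 -0.89] 0.42335570202887224 10.45
bay rel tool [-0.94  0.34]
collar (1855, 2) [[-18.5, -33.5], [-16.5, -33.2], [29.2, 34.0], [29.3, 34.4]]
```

View pics/d2c.png

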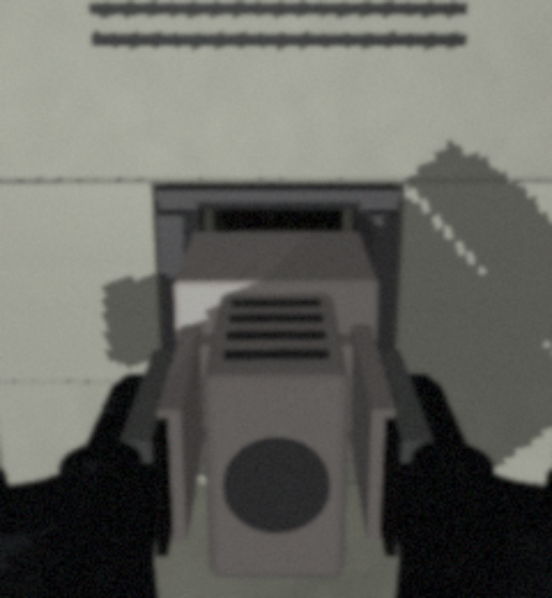

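The cartridge is over the collar (crop columns 153 to 403), with a correction of about −1 mm in tool x and +0.3 mm in tool y. Next I'll go down through the lead-in in small rows.

Call:
move_arm --increments '[{"tx": -0.1, "ty": 0.03, "tz": 0, "rx": 0, "ry": 0, "rz": 0, "gripper": -0.4}, {"tx": 0, "ty": 0, "tz": 0.5, "rx": 0, "ry": 0, "rz": 0, "gripper": -0.4}, {"tx": 0, "ty": 0, "tz": 0.5, "rx": 0, "ry": 0, "rz": 0, "gripper": -0.4}, {"tx": 0, "ty": 0, "tz": 0.4, "rx": 0, "ry": 0, "rz": 0, "gripper": -0.4}, {"tx": 0, "ty": 0, "tz": 0.2, "rx": 0, "ry": 0, "rz": 0, "gripper": -0.4}, {"tx": 0, "ty": 0, "tz": 0.2, "rx": 0, "ry": 0, "rz": 0, "gripper": -0.4}, {"tx": 0, "ty": 0, "tz": 0, "rx": 0, "ry": 0, "rz": 0, "gripper": -0.4}]'

```text
clock: 11.2
eef_pos: [470.0, 193.8, 126.9]
tcp_rot: [3.141, 0.0, -0.359]
contact_force: [0.4, -0.6, -1.4]
opening: 0.426
```

Call:
move_arm --increments '[{"tx": 0, "ty": 0, "tz": 0.2, "rx": 0, "ry": 0, "rz": 0, "gripper": -0.4}, {"tx": 0, "ty": 0, "tz": 0.2, "rx": 0, "ry": 0, "rz": 0, "gripper": -0.4}, {"tx": 0, "ty": 0, "tz": 0, "rx": 0, "ry": 0, "rz": 0, "gripper": -0.4}]'

```text
clock: 11.5
eef_pos: [470.1, 193.8, 123.1]
tcp_rot: [3.141, 0.0, -0.359]
contact_force: [-1.2, -0.1, -1.2]
opening: 0.422
```

Call:
move_arm --increments '[{"tx": 0, "ty": 0, "tz": 0.2, "rx": 0, "ry": 0, "rz": 0, "gripper": -0.4}, {"tx": 0, "ty": 0, "tz": 0.2, "rx": 0, "ry": 0, "rz": 0, "gripper": -0.4}, {"tx": 0, "ty": 0, "tz": 0, "rx": 0, "ry": 0, "rz": 0, "gripper": -0.4}]'

```text
clock: 11.8
eef_pos: [470.0, 193.9, 119.0]
tcp_rot: [3.141, 0.0, -0.359]
contact_force: [-0.5, 1.2, -1.3]
opening: 0.431
```

Call:
move_arm --increments '[{"tx": 0, "ty": 0, "tz": 0.25, "rx": 0, "ry": 0, "rz": 0, "gripper": -0.4}, {"tx": 0, "ty": 0, "tz": 0.25, "rx": 0, "ry": 0, "rz": 0, "gripper": -0.4}, {"tx": 0, "ty": 0, "tz": 0.25, "rx": 0, "ry": 0, "rz": 0, "gripper": -0.4}, {"tx": 0, "ty": 0, "tz": 0.25, "rx": 0, "ry": 0, "rz": 0, "gripper": -0.4}, {"tx": 0, "ty": 0, "tz": 0, "rx": 0, "ry": 0, "rz": 0, "gripper": -0.4}]'

```text
clock: 12.3
eef_pos: [470.0, 193.8, 108.9]
tcp_rot: [3.141, 0.0, -0.359]
contact_force: [0.3, 0.0, -2.5]
opening: 0.428
```

Call:
move_arm --increments '[{"tx": 0, "ty": 0, "tz": 0.2, "rx": 0, "ry": 0, "rz": 0, "gripper": -0.4}, {"tx": 0, "ty": 0, "tz": 0.2, "rx": 0, "ry": 0, "rz": 0, "gripper": -0.4}, {"tx": 0, "ty": 0, "tz": 0.2, "rx": 0, "ry": 0, "rz": 0, "gripper": -0.4}, {"tx": 0, "ty": 0, "tz": 0, "rx": 0, "ry": 0, "rz": 0, "gripper": -0.4}]'

```text
clock: 12.7
eef_pos: [470.0, 193.9, 103.0]
tcp_rot: [3.141, 0.0, -0.359]
contact_force: [0.1, 0.5, -2.5]
opening: 0.424
```

Call:
move_arm --increments '[{"tx": 0, "ty": 0, "tz": 0.1, "rx": 0, "ry": 0, "rz": 0, "gripper": -0.4}, {"tx": 0, "ty": 0, "tz": 0.1, "rx": 0, "ry": 0, "rz": 0, "gripper": -0.4}, {"tx": 0, "ty": 0, "tz": 0, "rx": 0, "ry": 0, "rz": 0, "gripper": -0.4}]'

```text
clock: 13.0
eef_pos: [470.1, 193.9, 101.2]
tcp_rot: [3.141, 0.0, -0.359]
contact_force: [-0.2, -0.2, -2.0]
opening: 0.421
```

Call:
move_arm --increments '[{"tx": 0, "ty": 0, "tz": 0.1, "rx": 0, "ry": 0, "rz": 0, "gripper": -0.4}, {"tx": 0, "ty": 0, "tz": 0.1, "rx": 0, "ry": 0, "rz": 0, "gripper": -0.4}, {"tx": 0, "ty": 0, "tz": 0, "rx": 0, "ry": 0, "rz": 0, "gripper": -0.4}]'

```text
clock: 13.3
eef_pos: [470.2, 193.9, 99.2]
tcp_rot: [3.142, 0.0, -0.359]
contact_force: [0.3, -0.6, -1.3]
opening: 0.428
```

Call:
move_arm --increments '[{"tx": 0, "ty": 0, "tz": 0.1, "rx": 0, "ry": 0, "rz": 0, "gripper": -0.4}, {"tx": 0, "ty": 0, "tz": 0, "rx": 0, "ry": 0, "rz": 0, "gripper": -0.4}]'

```text
clock: 13.5
eef_pos: [470.3, 194.0, 98.5]
tcp_rot: [-3.141, -0.0, -0.359]
contact_force: [-0.9, -0.6, 4.7]
opening: 0.426
```

Call:
move_arm --increments '[{"tx": 0, "ty": 0, "tz": 0.1, "rx": 0, "ry": 0, "rz": 0, "gripper": -0.4}, {"tx": 0, "ty": 0, "tz": 0, "rx": 0, "ry": 0, "rz": 0, "gripper": -0.4}]'

```text
clock: 13.7
eef_pos: [470.3, 194.0, 97.4]
tcp_rot: [-3.141, -0.0, -0.359]
contact_force: [-2.4, -1.2, 5.3]
opening: 0.424
```

Call:
move_arm --increments '[{"tx": 0, "ty": 0, "tz": 0.1, "rx": 0, "ry": 0, "rz": 0, "gripper": -0.4}, {"tx": 0, "ty": 0, "tz": 0, "rx": 0, "ry": 0, "rz": 0, "gripper": -0.4}]'

```text
clock: 13.9
eef_pos: [470.3, 193.9, 96.4]
tcp_rot: [-3.141, -0.0, -0.359]
contact_force: [-2.2, -0.2, 5.4]
opening: 0.427
```

Seal contact came at TCP z of about 98.7, so the seat is near 95.7 and the hard stop near 93.7. Half-millimetre steps from here.

Call:
move_arm --increments '[{"tx": 0, "ty": 0, "tz": 0.1, "rx": 0, "ry": 0, "rz": 0, "gripper": -0.4}, {"tx": 0, "ty": 0, "tz": 0, "rx": 0, "ry": 0, "rz": 0, "gripper": -0.4}]'

```text
clock: 14.1
eef_pos: [470.3, 193.9, 95.4]
tcp_rot: [-3.141, -0.0, -0.359]
contact_force: [-1.4, -0.3, 5.4]
opening: 0.426
```

Call:
move_arm --increments '[{"tx": 0, "ty": 0, "tz": 0.06, "rx": 0, "ry": 0, "rz": 0, "gripper": -0.4}, {"tx": 0, "ty": 0, "tz": 0, "rx": 0, "ry": 0, "rz": 0, "gripper": -0.4}]'

```text
clock: 14.3
eef_pos: [470.3, 193.9, 94.9]
tcp_rot: [-3.141, -0.0, -0.359]
contact_force: [-2.1, -0.4, 6.7]
opening: 0.422
```

Call:
move_arm --increments '[{"tx": 0, "ty": 0, "tz": 0.05, "rx": 0, "ry": 0, "rz": 0, "gripper": -0.4}, {"tx": 0, "ty": 0, "tz": 0, "rx": 0, "ry": 0, "rz": 0, "gripper": -0.4}]'

```text
clock: 14.5
eef_pos: [470.3, 193.9, 94.4]
tcp_rot: [-3.141, -0.0, -0.359]
contact_force: [-2.0, -1.8, 7.2]
opening: 0.424
```

Call:
move_arm --increments '[{"tx": 0, "ty": 0, "tz": 0.03, "rx": 0, "ry": 0, "rz": 0, "gripper": -0.12}, {"tx": 0, "ty": 0, "tz": 0.06, "rx": 0, "ry": 0, "rz": 0, "gripper": -0.05}, {"tx": 0, "ty": 0, "tz": 0.06, "rx": 0, "ry": 0, "rz": 0, "gripper": 0.02}, {"tx": 0, "ty": 0, "tz": 0, "rx": 0, "ry": 0, "rz": 0, "gripper": 0.02}]'

```text
clock: 14.9
eef_pos: [470.4, 194.1, 92.9]
tcp_rot: [-3.141, -0.0, -0.359]
contact_force: [-1.6, 0.0, 6.0]
opening: 0.511
```

Call:
move_arm --increments '[{"tx": 0, "ty": 0, "tz": 0.04, "rx": 0, "ry": 0, "rz": 0, "gripper": 0.1}, {"tx": 0, "ty": 0, "tz": 0.04, "rx": 0, "ry": 0, "rz": 0, "gripper": 0.2}, {"tx": 0, "ty": 0, "tz": 0, "rx": 0, "ry": 0, "rz": 0, "gripper": 0.4}, {"tx": 0, "ty": 0, "tz": 0, "rx": 0, "ry": 0, "rz": 0, "gripper": 0.6}, {"tx": 0, "ty": 0, "tz": 0, "rx": 0, "ry": 0, "rz": 0, "gripper": 0.6}, {"tx": 0, "ty": 0, "tz": 0, "rx": 0, "ry": 0, "rz": 0, "gripper": 0.6}]'

```text
clock: 15.5
eef_pos: [470.2, 193.9, 91.8]
tcp_rot: [3.142, 0.0, -0.359]
contact_force: [-0.1, 0.1, -0.6]
opening: 0.799
```

```bash
python3 - e1 <<'E'
exec(open('w.py').read())
tcp=s['eef_pos'];a=s['tcp_rot'][2];R=np.array([[np.cos(a),np.sin(a)],[np.sin(a),-np.cos(a)]])
L=(P[...,:2]-tcp[:2])@R
k=(abs(L[...,0])<16)&(abs(L[...,1])<10);print('cart top z',np.median(P[k][:,2]),'expected',49.5+80+.6)
p=cv2.imread('pics/e1.png')[150:400,170:470]; cv2.imwrite('pics/e1c.png',cv2.resize(p,None,fx=2,fy=2))
E
```

```text
[470.2 193.9  91.8] [ 1.800e+02  1.000e-02 -2.056e+01] [-0.13  0.06 -0.59] 0.7994135577663039 15.5
cart top z 132.09547568135775 expected 130.1
```

View pics/e1c.png

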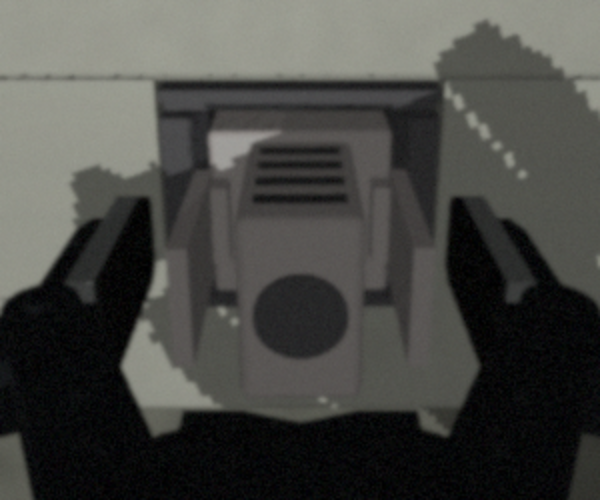

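Both paddles are out symmetrically, crop columns 168 to 433, about 50 mm apart. That is only possible with the hooks under the lips, since the throat leaves 1 mm. I'll retract and check from above.

Call:
move_arm --increments '[{"tx": 0, "ty": 0, "tz": 0, "rx": 0, "ry": 0, "rz": 0, "gripper": 0.9}, {"tx": 0, "ty": 0, "tz": -0.5, "rx": 0, "ry": 0, "rz": 0, "gripper": 1}, {"tx": 0, "ty": 0, "tz": -1.5, "rx": 0, "ry": 0, "rz": 0, "gripper": 1}, {"tx": 0, "ty": 0, "tz": -2.5, "rx": 0, "ry": 0, "rz": 0, "gripper": 1}, {"tx": 0, "ty": 0, "tz": -2.5, "rx": 0, "ry": 0, "rz": 0, "gripper": 1}, {"tx": 0, "ty": 0, "tz": -2.5, "rx": 0, "ry": 0, "rz": 0, "gripper": 1}, {"tx": 0, "ty": 0, "tz": -2.5, "rx": 0, "ry": 0, "rz": 0, "gripper": 1}, {"tx": 0, "ty": 0, "tz": -1, "rx": 0, "ry": 0, "rz": 0, "gripper": 1}, {"tx": 0, "ty": 0, "tz": 0, "rx": 0, "ry": 0, "rz": 0, "gripper": 1}, {"tx": 0, "ty": 0, "tz": 0, "rx": 0, "ry": 0, "rz": 0, "gripper": 1}]'

```text
clock: 16.55
eef_pos: [469.8, 193.7, 221.1]
tcp_rot: [3.141, 0.001, -0.359]
contact_force: [0.2, 0.2, -0.9]
opening: 0.999
```

```bash
python3 - f1 <<'E'
exec(open('w.py').read())
print('mixer top',rect((500,184),140,72,83)[2],'carttop',rect((470.5,194),45,125,140))
h,e=np.histogram(Q[(np.hypot(*(Q[:,:2]-(470.5,194)).T)<14)][:,2],bins=np.arange(120,140,.5)); print([(e[i],h[i]) for i in range(len(h)) if h[i]>30])
m=(np.hypot(*(Q[:,:2]-(470.5,194)).T)<55); zz=Q[m][:,2]; print('collar z',np.median(zz[(zz>84)&(zz<100)]))
for n in ('scene','side'):
  p,d,P2=cloud(n);save('f_'+n,p);q=P2[~np.isnan(P2[...,0])]
  k=q[np.hypot(*(q[:,:2]-(471,194)).T)<14];print(n,'cart top',np.percentile(k[:,2],[50,80,95]))
  for t in ['jar','dish','rack']:
    for o in r.cut_out(t,n)[:1]: print(n,t,np.array(o['bbox']).astype(int))
p=cv2.imread('pics/f_side.png')[180:370,230:430]; cv2.imwrite('pics/fc.png',np.hstack([cv2.resize(p,None,fx=2,fy=2),cv2.resize(cv2.imread('pics/f1.png')[80:280,220:420],(400,380))]))
E
```

```text
[469.8 193.7 221.1] [ 1.7997e+02  4.0000e-02 -2.0560e+01] [ 0.22  0.22 -0.86] 0.9994013059261619 16.55
mixer top [522.1 173.9  80.7] carttop (1974, ((470.208251953125, 194.0017547607422), (50.1473503112793, 40.10293960571289), 69.49906158447266), array([471.4, 193.7, 130.3]))
[(np.float64(129.0), np.int64(50)), (np.float64(129.5), np.int64(100)), (np.float64(130.0), np.int64(161)), (np.float64(130.5), np.int64(209)), (np.float64(131.0), np.int64(207)), (np.float64(131.5), np.int64(136)), (np.float64(132.0), np.int64(57))]
collar z 87.24986796501915
scene cart top [295.22788484 317.75272483 328.16222284]
scene jar [305 152 320 185]
scene dish [332 191 352 208]
scene rack [374 231 408 265]
side cart top [316.11686063 608.11794272 608.8002457 ]
side jar [352 219 373 254]
```

View pics/fc.png

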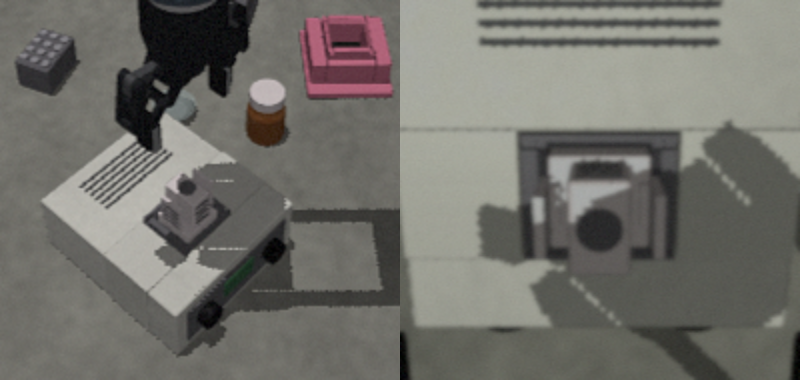

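The cartridge stands upright and centred in the collar, at (187,207) in the left panel and (600,200) in the right. The paddles are 50 mm apart, the top is at z of about 130.5, and jar, dish and rack have not moved. Signing off.

```bash
python3 -c "
from rig import r
print(r.sign_off())"
```

```text
the job is handed in; nothing more can be done
None
```

I moved the cartridge from the grey stand to the mixer bay and handed the job in at about 17 s on the robot's clock.

- **Release:** I pinched both tabs to their stops (paddles about 40 mm apart) and lifted it straight out. The highest force I read at the stand was about 7 N.
- **Insertion:** I lowered it into the bay with the tabs pinched. It met the seal at TCP z of about 98.7, and I pressed about 4 mm further, 1 mm or so past the seat. The wrist force there read about 7 N. I felt only the seal's force and did not run it onto the hard stop. Then I opened the jaws.
- **Last checks:** Both paddles are back out, about 50 mm apart and symmetric. The cartridge is centred to about 0.5 mm. Its top is at z of about 130.5, which matches the seat as I measured it. The gripper is clear, about 90 mm above it.
- **Bystanders:** Jar, dish and rack are where they were. In the last check the scene camera found all three; the side-camera network reported only the jar, though rack and dish can be seen in that picture.

**Disagreements and gaps:**
- A close-range depth reading taken just after release put the cartridge top about 2 mm too high. The later view from above did not bear that out.
- The fixed cameras gave no usable height for the cartridge top at the end, because their depth readings there landed on the arm.
- I did not tug on the cartridge to test the lock. I judge it locked because the tabs could not be fully out inside the throat.
- My first two move calls were refused for missing fields, which cost no motion.

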